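# Set the bradawl on the next mortise mark of a stool leg

### The arm

A 7-joint arm with a two-finger parallel gripper is mounted at the origin on a cart in front of the work surface, level with it; the furniture and walls round the work are solid. World frame = base frame: x ahead of the robot, y to its left, z up, the work surface at z = 0. Lengths are in m, angles in rad, forces in N, time in s.
With the tool pointing down it reaches from about 0.4 to 0.75 m from the base axis. Payload 19.5 kg.
Tool frame: the origin (TCP) lies on the centre line of the jaws, within the pads' length; the fingertips stand 14 mm ahead of it and the grasp point (between the pads) lies 5 mm behind it (robot.finger_overhang is the distance from the TCP to the fingertips, in m); z points along the fingers, y is the line along which they close (so a half turn about z gives the same grasp; the last joint's range is limited). The gripper opens to 85 mm and grips with 20 to 120 N. Pads are 22 mm wide; open, the fingers measure 114 mm over their backs; the gripper's body (76 mm by 85 mm) begins 54 mm behind the grasp point. The pads swing forward as they close: fully open they stand 13 mm farther back than shut.
Start: joints at [-1.32, 0.707, -0.028, 1.485, 0.022, 0.951, -0.075], TCP at [0.166, 0.551, 0.213] pointing down, gripper open.
Joint ranges: [-2.71, 2.71], [-0.32, 2.16], [-1.57, 1.52], [0, 2.45], [-1.46, 4.6], [0, 2.02], [-2.83, 2.83]. Speed limits (rad/s): [1.89, 1.89, 2.57, 2.57, 3.01, 3.01, 3.01].

### API

Orientations are given as a rotation vector (axis times angle).
In Python, from rig import robot gives the robot as it stands.
- The arm moves only by the tool jog_arm, never from a script. Its arguments are lists of equal length, an entry for each row: "offset": the shift along the world's x, y, z in m, a list of three; "turn": the turn, a rotation vector about the world's x, y, z in degrees, a list of three; "claw": the opening, from 0 (shut) to 1 (fully open). In form: {"offset": [[tx, ty, tz], ...], "turn": [[wx, wy, wz], ...], "claw": [claw, ...]}. A call has exactly 8 rows; each row shifts and turns the commanded pose from where the row before left it; what a row does not reach is not made up. A row lasts 1/12 s, in which the tool goes at most 41.7 mm and 7.16 degrees, less where a joint would pass 70% of its speed; a pose out of reach is approached as far as the arm can. A call with a gripper value outside its range is refused whole. The fingers move at their own pace and stop on an object; "grip_force" is the grip in N (left out, the last holds). Time passes only in rows, so rows that do not move let the fingers close, or fill a call up. It gives the time, the measured TCP pose, the force, the opening and the grip force at its end, in the units of the state.
- robot.observe(): the state, without advancing time (a new reading comes with each control period).
- robot.read_camera(name): name is "scene" or "top" or "wrist"; returns the picture (400x640x3 uint8, red, green, blue); there is no depth.
- robot.camera_info(name): a dict with "vfov" (degrees; the focal length in pixels is half the picture's height over the tangent of half this angle, whatever the lens; pixels are square), "cx", "cy" (the principal point, pixels), "R" (3x3) and "t" (3): a world point X has camera coordinates R X + t; the wrist camera has in their place "hand_eye" (4x4, takes a point from camera to tool coordinates, whose origin is the TCP and whose axes are the flange's). Camera axes: x right, y down, z forward; pixel columns grow to the right and rows downward; lengths in m; the calibration is good to about 2 mm. The wrist camera is an equidistant fisheye: a pixel r from the principal point sees the ray r / f radians off the axis. A picture is of the moment at which its call begins: read the wrist's pose just before it. camera_info takes no time and is no camera call.
- robot.finish_job(): hands the job in; it is judged then, once.
The state is a dict: "clock": time; "joint_pos": joint angles; "dq": joint speeds; "tau": joint torques, N m; "tool_pos": TCP position; "tool_rot": TCP orientation; "wrist_force": force on the tool from outside, world axes, zero at the start; "moment": the same for the moment, N m; "opening": finger opening in m; "finger_force": force on a finger pad.
Only numpy, scipy, OpenCV 4.12 (cv2) and the standard library are available. Lean on these libraries where they do the work, as an engineer would, in place of code of your own. Each camera call takes 0.05 s, during which the arm holds its last target. There are 200 camera calls.

### The job

A stool leg is held in the indexing cradle: swing the wheel's crank away from you until the pencilled cross nearest the wheel faces straight up and the spring plunger has dropped into its notch, then let go of the crank. Then take the bradawl from the tool rack, leaving the screwdriver beside it in place, and set its point on the centre of that cross, upright and pressed down lightly (about 5 N), ready for the mallet. Finish like that, still holding the awl pressed on the mark.

Things in the scene. Friction and masses are not known exactly. Their poses are not given: they have to be found in the camera images.
- jig: Indexing cradle, fixed: ply base 110x433x18 mm, wooden headstock (y -182 to -148) and tailstock (y 178 to 212), 150 high. Origin on the bench, z up; y runs level along the spindle, headstock (robot's right) to tailstock; x points away from the robot. Spindle axis 110 above the bench over the y axis. Steel index wheel, 122 mm across its 12 rounded teeth, at y -204 to -192, outside the headstock.
- plunger: Spring plunger that drops into the wheel's notches, on the side nearer the robot, at axis height; brass housing at cradle x -118 to -84, y -209 to -187, its black knob reaching to x -140 (-148 pushed back). It works by itself. Origin on the spindle axis, axes as the cradle's.
- spindle (a joint): Angle of wheel, crank and stool leg (light wood, level between chuck and tail centre) together, rad: 0 = the cross nearest the wheel faces straight up; grows as the top of the wheel moves away from the robot (cradle +x). The plunger pulls the wheel into the nearest of 12 notches, 0.524 rad apart, one of them at 0; leaving a notch takes about 10 N at the crank. Starts at -2.1 to -1.0.
- crank_handle (a point): Middle of the crank's black handle, a revolving grip 21 mm thick, 50 mm long, parallel to the spindle, standing out from the wheel's outer face (cradle y -271 to -221, middle -246). It runs on a 46 mm circle round the spindle axis: at spindle angle q it stands q + 0.873 rad from straight up, towards cradle +x. The point's y axis is along the handle; its axes turn with the wheel.
- mark (a point): Centre of the pencilled cross nearest the wheel (a line round the leg, a 34 mm line along it), on the leg's surface at cradle y -55, 20 mm from the spindle axis: 130 mm above the bench when it faces up. z axis points straight out of the leg. The other cross, 118 mm nearer the tailstock, is pricked already: not wanted. It gives under 1 mm at 20 N.
- rack: Wooden tool rack, fixed: two holed boards between cheeks, 202 mm long (its y axis), 68 mm over the feet, upper board's top 135 mm, cheeks 141 mm above the bench. Origin under its centre, z up. Two tools stand in it upright, points down, 90 mm apart; which stands where changes.
- awl_tip (a point): Point of the bradawl: round pear-shaped light wooden handle 41 mm across, steel blade 6 mm thick, 145 mm over all. z axis from point to handle, up while in the rack, where the point is 36 mm above the bench. Measured from the point, the handle begins at 99 mm (resting on the upper board), is widest at 127 and ends at 145. Lift it straight up by over 100 mm to clear the rack.
- bradawl: The bradawl itself, about 85 g. Origin half way along it, a little beside the blade.
- screwdriver: Slotted screwdriver, orange handle 30 mm thick, standing in the rack's other hole, handle up, its top 231 mm above the bench; leave it there. Origin half way along it, a little beside the shaft.
Things that resemble listed ones, but are neither listed nor needed, are in the scene too. Leave any blue look-alike of the bradawl alone.

How it is judged:
On the way, in this order (a step that is already met when the one before it is completed fails the run):
1. the cross nearest the wheel faces up, the wheel rests in its notch and the crank is released, the awl still in the rack (value of joint spindle between -0.07 and 0.07 rad and velocity of joint spindle between -0.05 and 0.05 rad/s and contact force between each of the arm, the fingers and jig below 0.2 N and distance of bradawl from where it was at the start of the episode below 0.02 m), for 0.3 s.
2. the bradawl is out of the rack (height (world z) of awl_tip above 0.136 m and contact force between bradawl and rack below 0.1 N and contact force between the fingers and bradawl above 1 N), for 0.1 s.
At the end, for the whole second after the job is handed in: Last second: spindle within 0.07 rad of 0; awl's point within 6 mm of the mark, awl within 8 degrees of upright, still, pressing the leg with 1.5 to 15 N; the fingers hold it and nothing of the robot touches the cradle; screwdriver within 20 mm of its place (value of joint spindle between -0.07 and 0.07 rad and distance between awl_tip and mark below 0.006 m and angle between awl_tip's own z axis and vertical below 0.14 rad and contact force between bradawl and jig between 1.5 and 15 N and contact force between the fingers and bradawl above 2 N and contact force between each of the fingers, the arm and jig below 0.2 N and linear speed of bradawl below 0.02 m/s and distance of screwdriver from where it was at the start of the episode below 0.02 m); the arm keeps its last pose, push and grip.
It fails at once if the awl is driven into the leg with more than 30 N (contact force between bradawl and jig above 30 N).
It fails at once if the screwdriver is knocked or lifted out of its place (distance of screwdriver from where it was at the start of the episode above 0.03 m).
It also fails if it takes over 61 s, if anything falls off the work surface, if the arm or the gripper's body presses on something with over 40 N, if the wrist force passes 120 N, or if a joint passes its speed limit or range.

## Working session

There is one attempt and no reset: what is moved stays moved. The work goes in short steps, Python scripts to look and compute and a tool call to move; the robot and the scene stay as the last step left them, time stands still between calls to the robot, and variables do not carry over. Pictures are saved under pics/ and viewed, at most 10 in all, crops included, and the job is handed in when it is done.

Besides the shell and the picture viewer there is one more tool, called after ">>>" by a JSON object that holds its "name" and its "arguments". jog_arm: Moves the arm, as the interface text tells. Its arguments: {"type":"object","properties":{"offset":{"type":"array","items":{"type":"array","items":{"type":"number"}}},"turn":{"type":"array","items":{"type":"array","items":{"type":"number"}}},"claw":{"type":"array","items":{"type":"number"}},"grip_force":{"type":"number"}},"required":["offset","turn","claw"]}

```bash
mkdir -p pics; ls
python3 - <<'E'
from rig import robot
import cv2,numpy as np
np.set_printoptions(precision=4,suppress=True)
print(robot.observe())
for n in ("scene","top"):
    print(n,robot.camera_info(n)); cv2.imwrite(f"pics/{n}0.png",robot.read_camera(n)[...,::-1])
print(robot.camera_info("wrist"))
E
```

```text
pics
{'clock': 0.0, 'joint_pos': array([-1.3197,  0.7071, -0.0276,  1.485 ,  0.022 ,  0.9509, -0.0755]), 'dq': array([-0.0007,  0.0019,  0.0005,  0.0007, -0.0013, -0.0012,  0.0002]), 'tau': array([  0.0007, -88.321 ,   1.2349, -23.6161,   0.0169,   0.0067,
        -0.    ]), 'tool_pos': array([0.1659, 0.5503, 0.2121]), 'tool_rot': array([-0.4583, -3.1079,  0.0016]), 'wrist_force': array([-0.6377, -0.2904, -0.5682]), 'moment': array([ 0.0031, -0.0297,  0.0295]), 'finger_force': 0.0, 'opening': 0.08523019570964507}
scene {'vfov': 51.7766156843248, 'cx': 322.0208813904834, 'cy': 197.02057022849198, 'R': array([[ 0.7646, -0.6443, -0.0147],
       [-0.3654, -0.4147, -0.8334],
       [ 0.5308,  0.6426, -0.5525]]), 't': array([-0.4457,  0.2444,  0.9244])}
top {'vfov': 50.15845100914014, 'cx': 317.3906258420017, 'cy': 200.38140529011702, 'R': array([[ 0.0114, -0.9998, -0.0136],
       [-0.9925, -0.0097, -0.1219],
       [ 0.1217,  0.0149, -0.9925]]), 't': array([-0.0896,  0.5234,  1.016 ])}
{'vfov': 65.70646984690485, 'cx': 321.38529683129553, 'cy': 195.17864241566312, 'hand_eye': array([[ 0.0011, -0.9513, -0.3084,  0.0785],
       [ 1.    ,  0.0009,  0.0008, -0.0009],
       [-0.0005, -0.3084,  0.9513, -0.1618],
       [ 0.    ,  0.    ,  0.    ,  1.    ]])}
```

View pics/scene0.png

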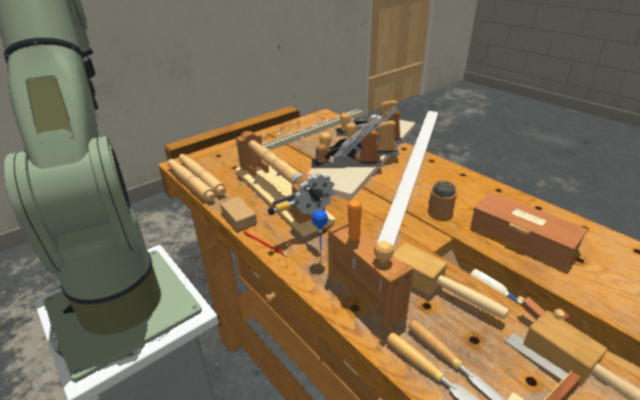

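View pics/top0.png

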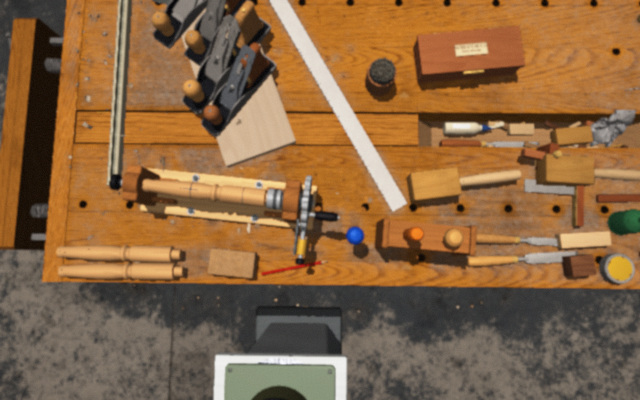

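The scene view shows the wheel at (313,192), the blue look-alike at (320,218), the orange screwdriver at (355,220) and the awl knob at (384,250). In the top view the wheel is at (305,220), the crank handle at (325,216), the screwdriver at (416,234) and the awl at (453,238).

Run:
```python
import cv2
a=cv2.imread("pics/top0.png")
cv2.imwrite("pics/c1.png",cv2.resize(a[155:275,110:310],None,fx=4,fy=4,interpolation=cv2.INTER_CUBIC))
cv2.imwrite("pics/c2.png",cv2.resize(a[165:275,285:485],None,fx=4,fy=4,interpolation=cv2.INTER_CUBIC))
a=cv2.imread("pics/scene0.png")
cv2.imwrite("pics/c3.png",cv2.resize(a[120:270,230:430],None,fx=4,fy=4,interpolation=cv2.INTER_CUBIC))
```

```text
(no output)
```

View pics/c1.png

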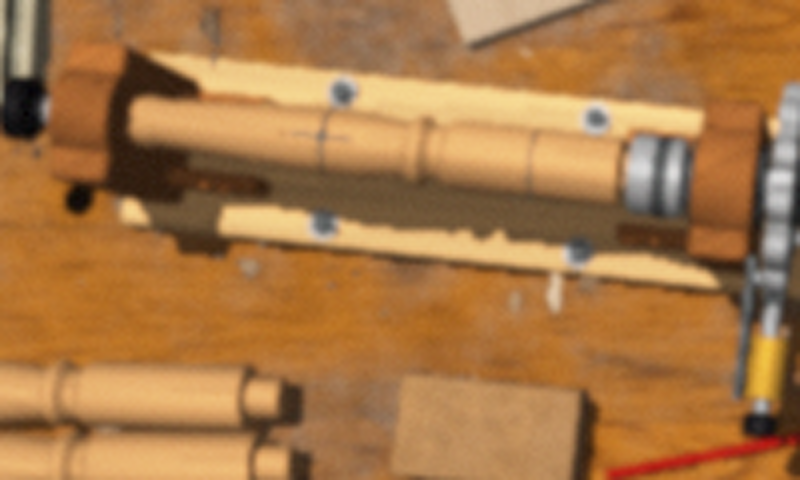

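View pics/c2.png

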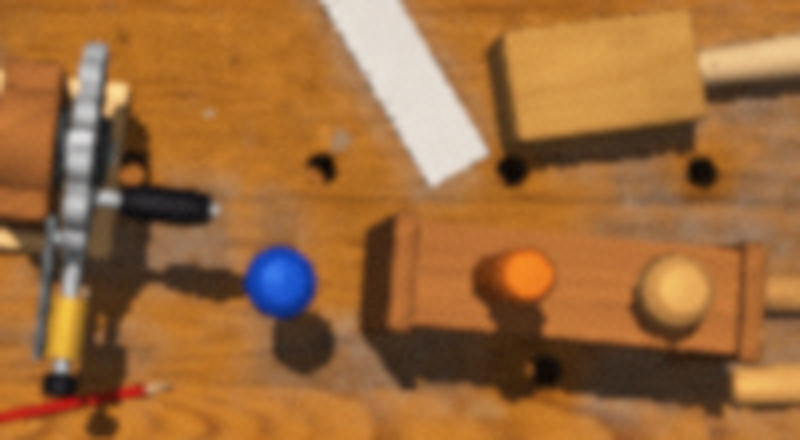

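View pics/c3.png

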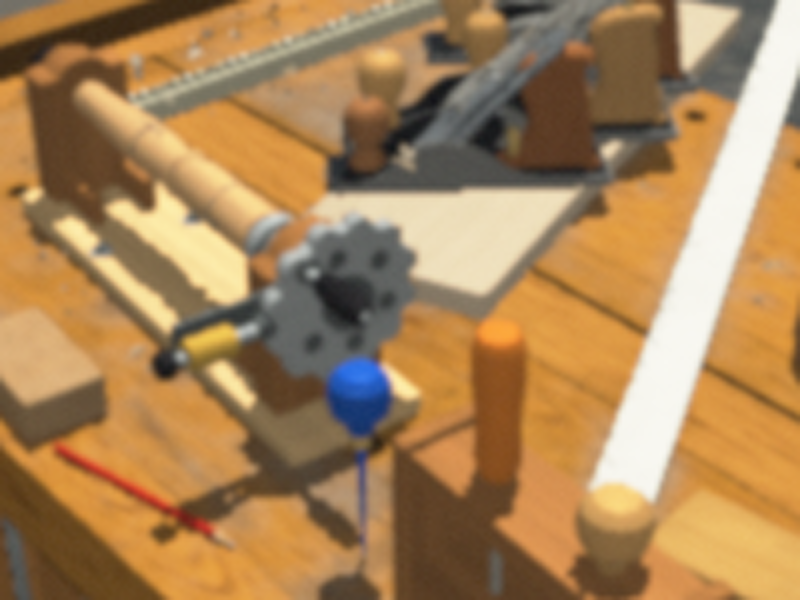

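```bash
cat > h.py <<'E'
import numpy as np
from rig import robot
from scipy.optimize import least_squares
np.set_printoptions(precision=4,suppress=True)
def proj(n,X):
    c=robot.camera_info(n); f=200/np.tan(np.radians(c['vfov']/2))
    p=np.atleast_2d(X)@np.array(c['R']).T+np.array(c['t'])
    return np.c_[c['cx']+f*p[:,0]/p[:,2],c['cy']+f*p[:,1]/p[:,2]]
def place(p,X):
    c,s=np.cos(p[2]),np.sin(p[2]); X=np.atleast_2d(X)
    return np.c_[p[0]+c*X[:,0]-s*X[:,1],p[1]+s*X[:,0]+c*X[:,1],X[:,2]]
cr={'c1':('top',110,155),'c2':('top',285,165),'c3':('scene',230,120)}
def px(c,u,v):
    n,a,b=cr[c]; return n,np.array([a+(u+.5)/4-.5,b+(v+.5)/4-.5])
E
cat > fit.py <<'E'
from h import *
obs=[((-.140,-.198,.11),px('c2',60,396)),((-.118,-.198,.11),px('c2',65,358)),((-.084,-.198,.11),px('c2',72,297)),
((.061,-.198,.11),px('c2',95,43)),((0,.063,.13),px('c1',322,137)),((0,-.055,.13),px('c1',530,163)),
((0,-.204,.11),px('c3',336,296)),((-.140,-.198,.11),px('c3',160,364)),((-.118,-.198,.11),px('c3',188,352))]
hd=[(-.271,px('c2',214,208)),(-.221,px('c2',122,200)),(-.271,px('c3',362,312))]
def res(p):
    r=[(proj(o[0],place(p,X))[0]-o[1]) for X,o in obs]
    a=p[3]+.873
    for y,o in hd: r.append(proj(o[0],place(p,(.046*np.sin(a),y,.11+.046*np.cos(a))))[0]-o[1])
    return np.concatenate(r)
for q0 in(-1.05,-1.57,-2.09):
    s=least_squares(res,[.4,.1,-.08,q0],loss='soft_l1'); print(s.x,s.cost)
print(s.fun.reshape(-1,2)); p=s.x
print('mark',place(p,(0,-.055,.13)),'handle now',[place(p,(.046*np.sin(a),-.246,.11+.046*np.cos(a))) for a in (p[3]+.873,.873)])
# rack: fit x,y,yaw from tools
ob=[('s',px('c2',528,274)),('a',px('c2',678,292)),('a',px('c3',613,515))]
zs={'s':.231,'a':.163}
# awl: widest point z=.163 outline centre; screwdriver top
def r2(w):
    S=np.array([w[0],w[1],.225]);A=np.array([w[2],w[3],.166])
    return np.r_[proj('top',S)[0]-px('c2',526,275)[1],proj('scene',S)[0]-px('c3',498,334)[1],proj('top',A)[0]-px('c2',676,292)[1],proj('scene',A)[0]-px('c3',614,522)[1]]
t=least_squares(r2,[.35,-.3,.35,-.4]);w=t.x;print('scr,awl',w,t.fun,np.hypot(*(w[:2]-w[2:])))
B=least_squares(lambda b:np.r_[proj('top',b)[0]-px('c2',280,282)[1],proj('scene',b)[0]-px('c3',360,397)[1]],[.3,-.1,.15]);print('blue',B.x,B.fun)
E
python3 fit.py
```

```text
[ 0.5288  0.1375 -0.0893 -1.5737] 5.821491918010118
[ 0.5288  0.1375 -0.0893 -1.5737] 5.8214919180108815
[ 0.5288  0.1375 -0.0893 -1.5737] 5.821491918013141
[[-0.0224  0.3421]
 [-0.232  -0.0673]
 [-0.3854 -0.0243]
 [ 0.5239  0.0486]
 [-0.4638  0.4162]
 [-0.174  -0.9182]
 [ 2.9292  0.9122]
 [-0.625   0.9988]
 [ 0.0365  1.0055]
 [-0.6332  0.0864]
 [-0.5401 -0.1942]
 [ 1.5401  0.8864]]
mark [[0.5239 0.0827 0.13  ]] handle now [array([[ 0.4774, -0.1049,  0.1452]]), array([[ 0.542 , -0.1107,  0.1396]])]
scr,awl [ 0.4372 -0.2815  0.4306 -0.374 ] [-0.3612 -0.089   0.1765  0.608   0.3496  0.5776  0.1974 -0.978 ] 0.0927978849643098
blue [ 0.4363 -0.1684  0.1235] [-0.0778  0.1058  0.1403 -0.0164]
```

>>> {"name": "jog_arm", "arguments": {"offset": [[0.023, -0.019, 0.003], [0.023, -0.019, 0.003], [0.023, -0.019, 0.003], [0.023, -0.019, 0.003], [0.023, -0.019, 0.003], [0.023, -0.019, 0.003], [0.023, -0.019, 0.003], [0.023, -0.019, 0.003]], "turn": [[0, 0, -3.5], [0, 0, -3.5], [0, 0, -3.5], [0, 0, -3.5], [0, 0, -3.5], [0, 0, -3.5], [0, 0, -3.5], [0, 0, -3.5]], "claw": [0.55, 0.55, 0.55, 0.55, 0.55, 0.55, 0.55, 0.55]}}

```text
clock: 0.77
tool_pos: [0.3508, 0.3974, 0.2366]
tool_rot: [-1.201, -2.903, 0.001]
wrist_force: [0.6, 0.3, 0.5]
opening: 0.047
finger_force: 0.0
```

>>> {"name": "jog_arm", "arguments": {"offset": [[0.016, -0.031, 0], [0.016, -0.031, 0], [0.016, -0.031, 0], [0.016, -0.031, 0], [0.016, -0.031, 0], [0.016, -0.031, 0], [0.016, -0.031, 0], [0.016, -0.031, 0]], "turn": [[0, 0, -4], [0, 0, -4], [0, 0, -4], [0, 0, -4], [0, 0, -4], [0, 0, -4], [0, 0, -4], [0, 0, -4]], "claw": [0.55, 0.55, 0.55, 0.55, 0.55, 0.55, 0.55, 0.55]}}

```text
clock: 1.43
tool_pos: [0.4784, 0.1489, 0.2365]
tool_rot: [-1.955, -2.459, 0.0]
wrist_force: [0.1, -0.7, -0.6]
opening: 0.0472
finger_force: 0.0
```

>>> {"name": "jog_arm", "arguments": {"offset": [[0, -0.036, 0], [0, -0.036, 0], [0, -0.036, 0], [0, -0.036, 0], [0, -0.036, 0], [0, -0.036, 0], [0, -0.037, 0], [0, 0, 0]], "turn": [[0, 0, -2.6], [0, 0, -2.6], [0, 0, -2.6], [0, 0, -2.6], [0, 0, -2.6], [0, 0, -2.6], [0, 0, -2.7], [0, 0, 0]], "claw": [0.55, 0.55, 0.55, 0.55, 0.55, 0.55, 0.55, 0.55]}}

```text
clock: 2.1
tool_pos: [0.477, -0.1094, 0.2366]
tool_rot: [2.327, 2.107, -0.004]
wrist_force: [0.0, -1.8, 0.0]
opening: 0.047
finger_force: 0.0
```

```bash
cat >> h.py <<'E'
from scipy.spatial.transform import Rotation as Ro
def wproj(X,o):
    c=robot.camera_info('wrist'); f=200/np.radians(c['vfov']/2) if 0 else 200/np.tan(np.radians(c['vfov']/2))
    H=np.array(c['hand_eye']); R=Ro.from_rotvec(o['tool_rot']).as_matrix()
    T=(np.atleast_2d(X)-o['tool_pos'])@R; C=(T-H[:3,3])@H[:3,:3]
    th=np.arctan2(np.hypot(C[:,0],C[:,1]),C[:,2]); ph=np.arctan2(C[:,1],C[:,0])
    return np.c_[c['cx']+f*th*np.cos(ph),c['cy']+f*th*np.sin(ph)]
def st():
    o=robot.observe(); R=Ro.from_rotvec(o['tool_rot']).as_matrix()
    print('t',o['clock'],'pos',o['tool_pos'],'yang',np.degrees(np.arctan2(R[1,1],R[0,1])),'z',R[:,2],'F',o['wrist_force'],'op',o['opening'],o['finger_force'],'q',o['joint_pos']); return o
E
python3 - <<'E'
from h import *; import cv2
o=st(); im=robot.read_camera('wrist')[...,::-1].copy()
p=[.5288,.1375,-.0893]; a=-1.5737+.873
for y in(-.271,-.221): print(wproj(place(p,(.046*np.sin(a),y,.11+.046*np.cos(a))),o))
cv2.imwrite('pics/w1.png',im)
E
```

```text
t 2.1 pos [ 0.477  -0.1094  0.2366] yang -5.693844692831532 z [-0.0003 -0.0031 -1.    ] F [ 0.0276 -1.7857  0.0404] op 0.04704689701664912 0.0 q [-0.0048  0.5657  0.283   1.7551 -0.1967  0.8482  0.2675]
[[320.8785 212.7974]]
[[320.309  156.5347]]
```

View pics/w1.png

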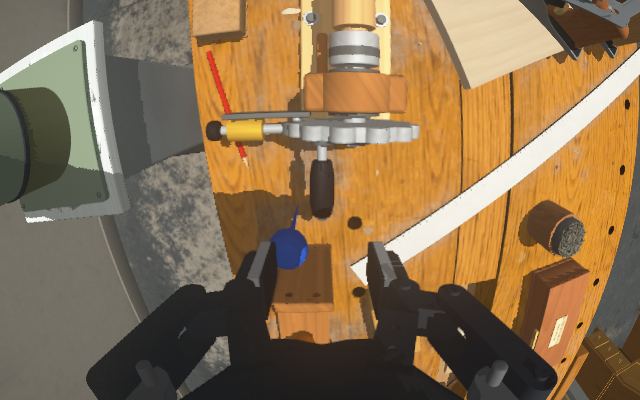

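The handle spans (321,155) to (321,215), right where the fit predicted. The fingers straddle its line, so I'm going down over it.

>>> {"name": "jog_arm", "arguments": {"offset": [[0, 0, -0.02], [0, 0, -0.02], [0, 0, -0.02], [0, 0, -0.02], [0, 0, -0.016], [0, 0, 0], [0, 0, 0], [0, 0, 0]], "turn": [[0, 0, 0.5], [0, 0, 0], [0, 0, 0], [0, 0, 0], [0, 0, 0], [0, 0, 0], [0, 0, 0], [0, 0, 0]], "claw": [0.55, 0.55, 0.55, 0.55, 0.55, 0.34, 0.34, 0.34]}}

```text
clock: 2.82
tool_pos: [0.4783, -0.1022, 0.1414]
tool_rot: [2.307, 2.131, 0.001]
wrist_force: [-0.3, 0.2, 0.4]
opening: 0.0287
finger_force: 0.0
```

>>> {"name": "jog_arm", "arguments": {"offset": [[0.004, -0.0004, 0], [0.004, -0.0004, 0], [0.004, -0.0004, 0], [0.004, -0.0004, 0], [0.004, -0.0004, 0], [0.004, -0.0004, 0], [0.004, -0.0004, 0], [0.004, -0.0004, 0]], "turn": [[0, 0, 0], [0, 0, 0], [0, 0, 0], [0, 0, 0], [0, 0, 0], [0, 0, 0], [0, 0, 0], [0, 0, 0]], "claw": [0.34, 0.34, 0.34, 0.34, 0.34, 0.34, 0.34, 0.34]}}

```text
clock: 3.48
tool_pos: [0.5104, -0.1058, 0.1405]
tool_rot: [-2.308, -2.131, 0.0]
wrist_force: [-0.7, 0.0, -0.3]
opening: 0.0289
finger_force: 0.0
```

>>> {"name": "jog_arm", "arguments": {"offset": [[0.004, -0.0004, 0], [0.004, -0.0004, 0], [0.004, -0.0004, 0], [0.004, -0.0004, 0], [0.004, -0.0004, 0], [0.004, -0.0004, 0], [0.004, -0.0004, 0], [0.004, -0.0004, 0]], "turn": [[0, 0, 0], [0, 0, 0], [0, 0, 0], [0, 0, 0], [0, 0, 0], [0, 0, 0], [0, 0, 0], [0, 0, 0]], "claw": [0.34, 0.34, 0.34, 0.34, 0.34, 0.34, 0.34, 0.34]}}

```text
clock: 4.15
tool_pos: [0.5424, -0.109, 0.1405]
tool_rot: [-2.308, -2.131, 0.0]
wrist_force: [-0.5, 0.3, 0.4]
opening: 0.0292
finger_force: 0.0
```

Run:
```python
from h import *; import cv2
st()
im=robot.read_camera('wrist')[...,::-1]
im2=robot.read_camera('top')[...,::-1]
a=cv2.resize(im[0:300,170:570],(800,600)) ; b=cv2.resize(im2[155:245,220:340],(800,600),interpolation=cv2.INTER_CUBIC)
cv2.imwrite('pics/w2.png',np.vstack([cv2.resize(a,(400,300)),cv2.resize(b,(400,300))]))
```

```text
t 4.15 pos [ 0.5424 -0.109   0.1405] yang -4.579699916060875 z [-0.0001 -0.     -1.    ] F [-0.4945  0.2594  0.448 ] op 0.029168349414860014 0.0 q [ 0.0221  0.7835  0.2292  1.6619 -0.2443  0.7245  0.2905]
```

View pics/w2.png

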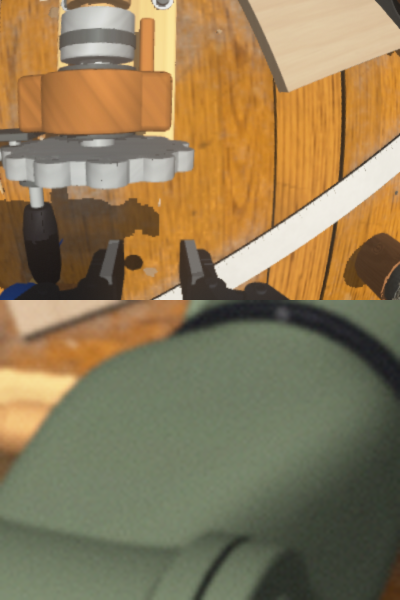

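Run:
```python
from h import *
o=st(); p=[.5288,.1375,-.0893]
for k in range(-6,7):
  a=k*np.pi/6+.873
  print(k,[wproj(place(p,(.046*np.sin(a),y,.11+.046*np.cos(a))),o)[0] for y in(-.271,-.221)])
print('tips',wproj(o['tool_pos']+np.array([[-.0145,0,-.014],[.0145,0,-.014]]),o), 'wheel x edges',wproj(place(p,[(-.061,-.204,.11),(.061,-.204,.11)]),o))
```

```text
t 4.25 pos [ 0.5424 -0.1089  0.1405] yang -4.5666486476581625 z [ 0.0001 -0.0001 -1.    ] F [ 0.1721 -0.4864 -0.1907] op 0.028962262837155233 0.0 q [ 0.022   0.7836  0.2291  1.662  -0.2443  0.7241  0.2906]
-6 [array([233.122 , 233.0303]), array([227.8689, 172.9586])]
-5 [array([213.385 , 244.4497]), array([205.894 , 180.4498])]
-4 [array([205.8027, 259.9372]), array([196.1418, 190.3846])]
-3 [array([215.9797, 276.3247]), array([205.3349, 200.7077])]
-2 [array([245.6666, 287.5734]), array([237.093 , 207.5573])]
-1 [array([286.0861, 287.3159]), array([282.5651, 206.856 ])]
0 [array([319.7016, 275.4141]), array([320.4728, 198.7971])]
1 [array([334.6134, 258.4384]), array([336.7281, 187.8844])]
2 [array([330.5926, 242.8436]), array([332.0888, 178.1196])]
3 [array([312.9887, 231.8427]), array([313.1189, 171.3605])]
4 [array([287.6114, 226.47  ]), array([286.1306, 168.2068])]
5 [array([259.468 , 226.9026]), array([256.213 , 168.7702])]
6 [array([233.122 , 233.0303]), array([227.8689, 172.9586])]
tips [[297.4525 229.1538]
 [344.0002 225.8014]] wheel x edges [[179.0579 159.4902]
 [361.3907 158.9559]]
```

Run:
```python
from h import *; import cv2
o=st(); p=[.5288,.1375,-.0893]
for d in (-.014,-.005,.005,.015,.025): print(d,wproj(o['tool_pos']+np.array([[-.0145,.011,d],[.0145,.011,d]]),o).ravel())
im=robot.read_camera('wrist')[...,::-1]
sc=robot.read_camera('scene')[...,::-1]
print(proj('scene',o['tool_pos']+np.array([[0,0,-.014],[0,0,0]])),proj('scene',place(p,[(-.03,-.271,.145),(-.03,-.221,.145)])))
cv2.imwrite('pics/w3.png',np.hstack([cv2.resize(im[190:290,190:390],(800,400),interpolation=cv2.INTER_CUBIC)[:, :600],cv2.resize(sc[130:250,260:320+20],(200,400))])[:, :800])
cv2.imwrite('pics/w3.png',np.vstack([cv2.resize(im[190:265,190:390],(800,300),interpolation=cv2.INTER_CUBIC),cv2.resize(sc[150:210,240:400],(800,300),interpolation=cv2.INTER_CUBIC)]))
```

```text
t 4.25 pos [ 0.5424 -0.1089  0.1405] yang -4.5666486476581625 z [ 0.0001 -0.0001 -1.    ] F [ 0.1721 -0.4864 -0.1907] op 0.028962262837155233 0.0 q [ 0.022   0.7836  0.2291  1.662  -0.2443  0.7241  0.2906]
-0.014 [295.5432 212.7456 343.0469 209.2488]
-0.005 [294.3497 218.3148 344.0759 214.685 ]
0.005 [292.8946 225.1356 345.3319 221.3502]
0.015 [291.2846 232.7244 346.724  228.7755]
0.025 [289.4957 241.2074 348.2736 237.0885]
[[336.3936 191.6297]
 [336.4183 187.0751]] [[321.5325 198.6113]
 [310.2648 189.7928]]
```

View pics/w3.png

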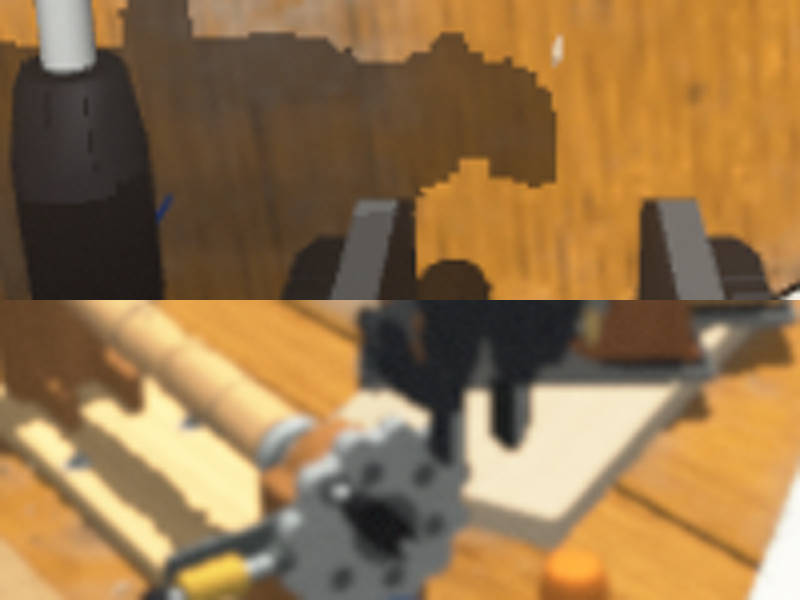

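Run:
```python
from h import *
print(robot.finger_overhang, [a for a in dir(robot) if a[0]!='_'])
```

```text
0.014 ['MotionError', 'camera_info', 'finger_overhang', 'finish_job', 'observe', 'read_camera']
```

The handle end at (213,280) hasn't moved, and both cameras put the fingertips about 20 mm higher than I assumed, so they passed over it. I'm going back and will redo the push about 35 mm lower.

>>> {"name": "jog_arm", "arguments": {"offset": [[0, 0, 0.03], [-0.022, 0.002, 0], [-0.022, 0.002, 0], [-0.02, 0.002, 0], [0, 0, -0.022], [0, 0, -0.022], [0, 0, -0.02], [0, 0, 0]], "turn": [[0, 0, 0], [0, 0, 0], [0, 0, 0], [0, 0, 0], [0, 0, 0], [0, 0, 0], [0, 0, 0], [0, 0, 0]], "claw": [0.55, 0.55, 0.55, 0.55, 0.55, 0.55, 0.55, 0.55]}}

```text
clock: 5.02
tool_pos: [0.4766, -0.1026, 0.1041]
tool_rot: [-2.306, -2.129, 0.004]
wrist_force: [0.0, 0.1, -0.6]
opening: 0.0473
finger_force: 0.0
```

Run:
```python
from h import *; import cv2
o=st(); p=[.5288,.1375,-.0893]
im=robot.read_camera('wrist')[...,::-1]
sc=robot.read_camera('scene')[...,::-1]
for d in (-.014,0,.015,.03): print(d,wproj(o['tool_pos']+np.array([[-.0235,.011,d],[.0235,.011,d]]),o).ravel(),proj('scene',o['tool_pos']+np.array([[-.0285,0,d],[.0285,0,d]])).ravel())
cv2.imwrite('pics/w4.png',np.vstack([cv2.resize(im[190:290,220:420],(800,400),interpolation=cv2.INTER_CUBIC),cv2.resize(sc[150:230,240:400],(400,200),interpolation=cv2.INTER_CUBIC).repeat(1,0) if 0 else cv2.resize(sc[160:210,250:450],(800,200),interpolation=cv2.INTER_CUBIC)]))
```

```text
t 5.0167 pos [ 0.4766 -0.1026  0.1041] yang -4.582026641471557 z [-0.0039  0.0008 -1.    ] F [ 0.0121  0.1091 -0.6322] op 0.04729545647166719 0.0 q [ 0.0472  0.7689  0.1796  1.9232 -0.2742  0.477   0.3424]
-0.014 [281.1298 213.7249 357.8669 208.1655] [306.9453 215.9699 324.0483 207.4658]
0 [278.0866 222.6174 360.5086 216.7375] [306.7513 211.4826 323.9836 203.044 ]
0.015 [274.3272 233.6871 363.7819 227.4417] [306.5402 206.6001 323.9131 198.2349]
0.03 [269.9361 246.7394 367.6206 240.1141] [306.3257 201.6385 323.8416 193.35  ]
```

View pics/w4.png

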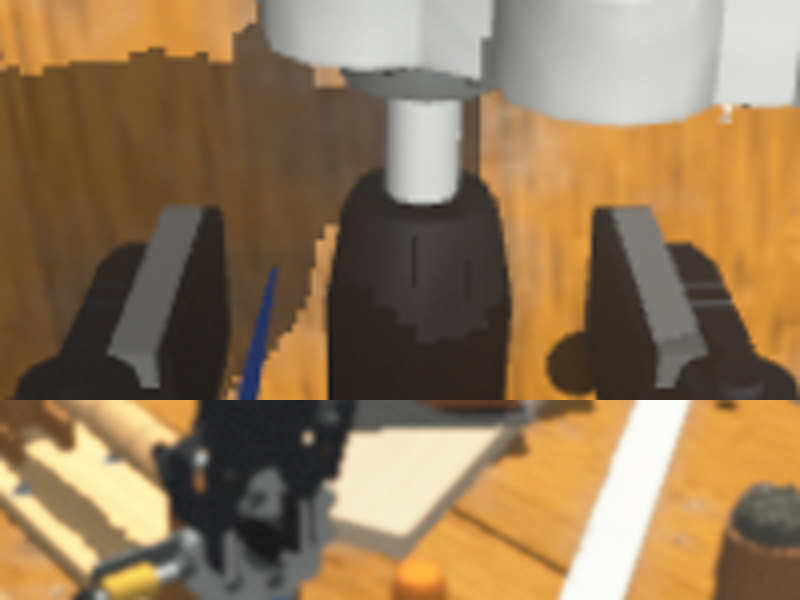

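The fingers at (275,241) and (368,241) now straddle the handle with their tips below it, so I'll narrow the gap and push.

>>> {"name": "jog_arm", "arguments": {"offset": [[0, 0, -0.006], [0, 0, 0], [0.004, -0.0004, 0], [0.004, -0.0004, 0], [0.004, -0.0004, 0], [0.004, -0.0004, 0], [0.004, -0.0004, 0], [0.004, -0.0004, 0]], "turn": [[0, 0, 0], [0, 0, 0], [0, 0, 0], [0, 0, 0], [0, 0, 0], [0, 0, 0], [0, 0, 0], [0, 0, 0]], "claw": [0.36, 0.36, 0.36, 0.36, 0.36, 0.36, 0.36, 0.36]}}

```text
clock: 5.78
tool_pos: [0.5028, -0.1054, 0.1009]
tool_rot: [2.308, 2.131, 0.001]
wrist_force: [-0.9, -0.4, 0.2]
opening: 0.031
finger_force: 0.0
```

>>> {"name": "jog_arm", "arguments": {"offset": [[0.004, -0.0004, 0], [0.004, -0.0004, 0], [0.004, -0.0004, 0], [0.004, -0.0004, 0], [0.004, -0.0004, 0], [0.004, -0.0004, 0], [0.004, -0.0004, 0], [0, 0, 0]], "turn": [[0, 0, 0], [0, 0, 0], [0, 0, 0], [0, 0, 0], [0, 0, 0], [0, 0, 0], [0, 0, 0], [0, 0, 0]], "claw": [0.36, 0.36, 0.36, 0.36, 0.36, 0.36, 0.36, 0.36]}}

```text
clock: 6.45
tool_pos: [0.5297, -0.1081, 0.1003]
tool_rot: [-2.307, -2.13, 0.002]
wrist_force: [-6.1, -0.1, -0.2]
opening: 0.0308
finger_force: 2.9
```

```bash
cat > k.py <<'E'
from h import *; import cv2,sys
o=st(); p=[.5288,.1375,-.0893]
im=robot.read_camera('wrist')[...,::-1]; cv2.imwrite(sys.argv[1],im)
for k in range(-4,3):
  a=k*np.pi/6+.873
  print(k,np.ravel([wproj(place(p,(.046*np.sin(a),y,.11+.046*np.cos(a))),o)[0] for y in(-.271,-.221)]))
# dark fraction on handle row
g=im.max(2); r=[195,205,215,225,235]
for y in r:
  d=np.flatnonzero(g[y]<60); print(y,[ (s[0],s[-1]) for s in np.split(d,np.flatnonzero(np.diff(d)>1)+1) if len(s)>12])
E
python3 k.py pics/w5.png
```

```text
t 6.45 pos [ 0.5297 -0.1081  0.1003] yang -4.578993340448606 z [-0.002   0.0003 -1.    ] F [-6.0698 -0.1348 -0.2421] op 0.030805781582672286 2.9353168979287148 q [ 0.0362  0.8297  0.2022  1.7414 -0.2658  0.5993  0.3152]
-4 [204.2479 294.7126 189.9471 213.3352]
-3 [217.1318 318.546  201.0205 230.1581]
-2 [254.5305 335.3902 242.5723 242.4237]
-1 [304.7586 334.818  302.7429 241.6201]
0 [344.4016 316.8715 349.5469 227.9554]
1 [359.6844 292.3807 365.8894 210.5103]
2 [352.474  270.7519 356.7518 195.8216]
195 []
205 []
215 []
225 []
235 []
```

>>> {"name": "jog_arm", "arguments": {"offset": [[0.003, -0.0003, 0], [0.003, -0.0003, 0], [0.003, -0.0003, 0], [0.002, -0.0002, 0], [0.002, -0.0002, 0], [0.001, -0.0001, 0], [0, 0, 0], [0, 0, 0]], "turn": [[0, 0, 0], [0, 0, 0], [0, 0, 0], [0, 0, 0], [0, 0, 0], [0, 0, 0], [0, 0, 0], [0, 0, 0]], "claw": [0.36, 0.36, 0.36, 0.36, 0.36, 0.36, 0.36, 0.36]}}

```text
clock: 7.17
tool_pos: [0.544, -0.1095, 0.1006]
tool_rot: [2.308, 2.131, 0.0]
wrist_force: [-0.6, 0.3, 0.4]
opening: 0.0307
finger_force: 0.0
```

```bash
python3 k.py pics/w6.png
```

```text
t 7.1667 pos [ 0.544  -0.1095  0.1006] yang -4.572323983174868 z [ 0.0001 -0.     -1.    ] F [-0.6443  0.3464  0.4459] op 0.03065373787287863 0.0 q [ 0.0342  0.8447  0.2076  1.6913 -0.2636  0.6329  0.3076]
-4 [182.0046 292.0418 165.7337 212.175 ]
-3 [191.8155 315.2676 172.7011 228.3606]
-2 [225.8021 332.3726 209.0046 240.4034]
-1 [274.7205 333.0712 266.8448 240.1948]
0 [316.1721 316.2173 316.5016 227.0975]
1 [334.4416 292.018  337.2779 209.7799]
2 [329.7518 270.2799 331.5888 195.1173]
195 []
205 []
215 []
225 []
235 []
```

View pics/w6.png

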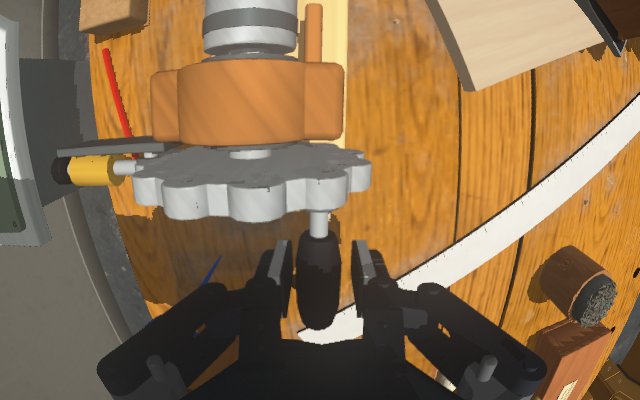

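Handle runs (318,235) to (317,325), matching notch 0, with no force on it. Lifting off and going over to the awl.

>>> {"name": "jog_arm", "arguments": {"offset": [[0, 0, 0], [0, 0, 0.034], [0, 0, 0.034], [0, 0, 0.034], [0, 0, 0.034], [0, 0, 0.034], [0, 0, 0], [0, 0, 0]], "turn": [[0, 0, 0], [0, 0, 0], [0, 0, 0], [0, 0, 0], [0, 0, 0], [0, 0, 0], [0, 0, 0], [0, 0, 0]], "claw": [0.45, 0.45, 0.45, 0.45, 0.45, 0.45, 0.45, 0.45]}}

```text
clock: 7.88
tool_pos: [0.5444, -0.1096, 0.272]
tool_rot: [2.307, 2.13, 0.003]
wrist_force: [-0.1, 0.6, -0.7]
opening: 0.0384
finger_force: 0.0
```

>>> {"name": "jog_arm", "arguments": {"offset": [[-0.014, -0.033, 0], [-0.014, -0.033, 0], [-0.014, -0.033, 0], [-0.014, -0.033, 0], [-0.014, -0.033, 0], [-0.014, -0.033, 0], [-0.014, -0.033, 0], [-0.014, -0.033, 0]], "turn": [[0, 0, 0], [0, 0, 0], [0, 0, 0], [0, 0, 0], [0, 0, 0], [0, 0, 0], [0, 0, 0], [0, 0, 0]], "claw": [1, 1, 1, 1, 1, 1, 1, 1]}}

```text
clock: 8.55
tool_pos: [0.4307, -0.3747, 0.2696]
tool_rot: [-2.307, -2.13, 0.0]
wrist_force: [1.3, -0.3, 1.1]
opening: 0.0854
finger_force: 0.0
```

Run:
```python
from h import *; import cv2
o=st()
im=robot.read_camera('wrist')[...,::-1].copy(); cv2.imwrite('pics/w7.png',im)
print('awl z.15-.181 pred',wproj([(.4306,-.374,z) for z in(.135,.163,.181)],o).ravel(),'scr',wproj([(.4372,-.2815,.14),(.4372,-.2815,.231)],o).ravel())
t=robot.read_camera('top')[...,::-1]; cv2.imwrite('pics/top1.png',t)
# mark ring / pricked? handle check
hsv=cv2.cvtColor(im,cv2.COLOR_BGR2HSV)
for nm,lo,hi in(('orange',(3,180,120),(14,255,255)),('light',(12,90,150),(24,190,255))):
    m=cv2.inRange(hsv,lo,hi); n,_,s,c=cv2.connectedComponentsWithStats(m)
    for i in range(1,n):
        if s[i,4]>150: print(nm,s[i],c[i])
```

```text
t 8.55 pos [ 0.4307 -0.3747  0.2696] yang -4.5780414388169675 z [-0.0012  0.0011 -1.    ] F [ 1.2816 -0.3243  1.0697] op 0.08541121935002387 0.0 q [ 0.5331  0.6573  0.2571  1.4059 -0.175   1.1023  0.7383]
awl z.15-.181 pred [320.8741 177.3904 320.8022 185.1975 320.7483 191.0638] scr [320.0707  82.0059 319.366   74.4712]
orange [300  61  44  41 535] [321.3346  82.9065]
light [  232     0   261   343 51505] [364.0642 159.1588]
light [473   0  31  16 255] [483.9137   4.8824]
light [ 521    0   76   85 2396] [552.9057  29.9157]
light [ 478   25   45  100 3511] [500.6343  77.3461]
light [524 118  27  57 615] [535.6602 147.6098]
light [  503   123   129   249 13533] [569.4104 248.5266]
light [566 271  55 108 849] [595.0342 322.9717]
light [442 357  25  25 286] [455.5455 370.1154]
light [470 372  23  28 381] [481.3123 388.8294]
```

Run:
```python
import cv2,numpy as np
im=cv2.imread('pics/w7.png'); c=im[140:240,270:372]
h=cv2.cvtColor(c,cv2.COLOR_BGR2HSV)
print(cv2.HoughCircles(cv2.medianBlur(cv2.cvtColor(c,cv2.COLOR_BGR2GRAY),5),cv2.HOUGH_GRADIENT,1,30,param1=60,param2=12,minRadius=15,maxRadius=40))
for y in range(0,100,5): print(140+y,' '.join('%02d/%03d'%(h[y,x,0],h[y,x,2]) for x in range(0,102,6)))
```

```text
[[[52.5 46.5 22.4]
  [33.5  7.5 23.2]]]
140 17/220 16/183 16/141 15/074 14/074 14/222 14/219 14/214 15/221 15/218 15/221 14/217 15/216 14/218 16/206 16/215 16/195
145 17/219 15/187 16/116 16/105 16/105 14/222 14/219 14/214 14/217 14/218 15/220 15/215 14/217 14/218 16/201 16/212 16/196
150 16/219 15/178 15/132 15/106 15/108 15/222 14/218 14/213 14/218 14/218 15/221 14/216 14/216 14/218 16/198 16/204 16/198
155 16/220 14/174 15/116 15/100 15/103 15/222 15/219 14/212 14/218 14/219 14/220 15/215 14/216 14/218 15/182 15/191 15/199
160 15/202 14/176 15/103 14/095 15/100 14/222 15/218 15/211 14/218 14/219 15/220 14/215 14/215 14/218 15/180 16/191 15/194
165 14/174 15/184 15/183 14/097 14/101 14/221 15/218 15/140 14/146 15/163 15/198 15/214 14/213 14/217 14/176 15/195 16/197
170 14/185 15/188 14/183 15/097 15/096 14/223 15/116 16/139 16/173 17/218 16/210 16/167 15/213 14/218 15/186 15/197 15/192
175 15/186 14/194 15/185 14/097 14/097 14/124 16/122 16/212 17/221 17/230 18/232 17/228 16/169 14/217 15/187 15/195 15/192
180 14/200 15/210 14/190 15/095 15/103 14/118 16/158 17/216 18/233 22/252 20
[... 699 characters left out ...]
0 14/114 14/112 14/110 15/113 15/122 14/115 15/111 14/110 15/214 15/185 15/179 15/199
215 16/110 15/105 14/108 16/127 15/101 14/199 14/112 15/110 15/144 14/116 15/115 15/110 14/111 14/213 15/161 15/191 15/191
220 15/113 16/109 15/202 17/225 14/093 14/099 14/099 15/098 14/100 14/100 14/099 14/096 14/101 14/118 14/129 15/184 15/190
225 16/113 16/110 14/106 17/218 15/101 14/110 14/109 15/106 15/108 14/107 15/107 15/104 15/109 14/205 15/187 15/184 16/194
230 15/106 16/108 15/105 16/156 14/103 15/101 15/108 15/107 15/105 15/107 15/106 15/105 15/105 15/201 15/177 15/193 15/176
235 16/111 15/108 15/208 16/129 19/243 19/243 15/173 15/187 15/177 14/096 16/205 17/227 16/182 15/189 15/173 15/189 15/192
```

>>> {"name": "jog_arm", "arguments": {"offset": [[0.001, -0.001, -0.025], [0, 0, -0.025], [0, 0, -0.025], [0, 0, -0.025], [0, 0, -0.02], [0, 0, -0.015], [0, 0, -0.01], [0, 0, 0]], "turn": [[0, 0, 0], [0, 0, 0], [0, 0, 0], [0, 0, 0], [0, 0, 0], [0, 0, 0], [0, 0, 0], [0, 0, 0]], "claw": [1, 1, 1, 1, 1, 1, 1, 1]}}

```text
clock: 9.32
tool_pos: [0.4322, -0.3736, 0.1234]
tool_rot: [-2.306, -2.129, 0.001]
wrist_force: [-0.3, 0.3, -0.7]
opening: 0.085
finger_force: 0.0
```

Run:
```python
from h import *; import cv2
o=st()
im=robot.read_camera('wrist')[...,::-1].copy(); cv2.imwrite('pics/w8.png',im)
for d in (-.014,0,.01,.02,.03): print(d,wproj(o['tool_pos']+np.array([[-.0427,.011,d],[.0427,.011,d]]),o).ravel())
print('awl',wproj([(.4316,-.375,z) for z in(.135,.163,.181)],o).ravel())
g=cv2.cvtColor(im,cv2.COLOR_BGR2HSV)
for y in range(225,275,5): print(y,' '.join('%02d/%03d'%(g[y,x,0],g[y,x,2]) for x in list(range(205,285,5))),'|',' '.join('%03d'%g[y,x,2] for x in range(360,430,5)))
```

```text
t 9.3167 pos [ 0.4322 -0.3736  0.1234] yang -4.569444479378403 z [-0.0027  0.0023 -1.    ] F [-0.3007  0.3495 -0.7295] op 0.08504474452312433 0.0 q [ 0.5551  0.8303  0.2028  1.6063 -0.2244  0.7316  0.782 ]
-0.014 [250.9343 215.7712 388.7486 205.7515]
0 [245.8543 224.6069 393.6286 214.0156]
0.01 [241.8    231.712  397.5412 220.6893]
0.02 [237.3365 239.59   401.8677 228.12  ]
0.03 [232.4077 248.3588 406.6695 236.4309]
awl [319.6036 248.8317 319.1536 276.5513 318.7822 299.6628]
225 18/152 20/137 18/139 16/109 16/102 15/109 16/109 15/111 16/106 16/105 15/104 14/099 14/095 14/154 14/217 14/218 | 205 211 215 208 195 178 154 188 180 182 193 179 101 099
230 19/150 21/154 18/152 16/109 16/109 16/100 16/108 16/111 16/108 15/106 16/106 15/097 14/094 15/124 14/218 14/219 | 206 211 214 201 187 172 151 182 176 182 190 176 100 097
235 18/145 19/145 18/142 16/096 16/107 16/103 16/102 16/108 16/108 15/105 16/108 15/099 14/094 14/099 14/111 14/219 | 206 211 213 191 190 174 140 175 066 064 062 176 151 151
240 18/130 20/152 20/150 17/157 16/103 16/107 16/102 16/107 16/104 16/108 16/108 15/100 15/097 15/
[... 419 characters left out ...]
 157
255 19/154 18/148 15/105 15/091 11/063 14/044 16/107 16/100 16/098 15/091 14/085 14/098 15/102 15/099 15/108 14/109 | 120 110 110 176 194 186 162 179 176 181 055 056 116 116
260 20/142 20/070 15/091 18/090 13/044 13/043 16/087 16/104 16/101 15/094 15/087 15/100 15/103 15/097 15/107 14/109 | 158 111 111 178 191 183 165 175 176 173 054 054 062 116
265 10/044 23/090 15/091 15/048 12/042 15/043 16/063 16/107 17/106 15/103 15/098 15/103 15/101 15/107 15/108 14/108 | 175 160 212 185 192 175 171 171 168 179 052 053 052 115
270 23/062 20/090 15/090 12/042 12/041 16/041 15/043 16/101 16/105 15/106 15/102 16/104 15/103 16/118 15/107 14/108 | 194 122 211 182 197 178 173 176 166 189 051 051 050 052
```

>>> {"name": "jog_arm", "arguments": {"offset": [[0, -0.001, -0.002], [0, 0, 0], [0, 0, 0], [0, 0, 0], [0, 0, 0], [0, 0, 0], [0, 0, 0], [0, 0, 0]], "turn": [[0, 0, 0], [0, 0, 0], [0, 0, 0], [0, 0, 0], [0, 0, 0], [0, 0, 0], [0, 0, 0], [0, 0, 0]], "claw": [0.3, 0.3, 0.3, 0.3, 0.3, 0.3, 0.3, 0.3], "grip_force": 50}}

```text
clock: 10.03
tool_pos: [0.4332, -0.3756, 0.1239]
tool_rot: [2.308, 2.131, 0.0]
wrist_force: [-0.2, -0.5, 6.2]
opening: 0.0371
finger_force: 49.7
```

>>> {"name": "jog_arm", "arguments": {"offset": [[0, 0, 0], [0, 0, 0], [0, 0, -0.007], [0, 0, 0], [0, 0, 0], [0, 0, 0], [0, 0, 0], [0, 0, 0]], "turn": [[0, 0, 0], [0, 0, 0], [0, 0, 0], [0, 0, 0], [0, 0, 0], [0, 0, 0], [0, 0, 0], [0, 0, 0]], "claw": [0.7, 0.7, 0.7, 0.3, 0.3, 0.3, 0.3, 0.3], "grip_force": 50}}

```text
clock: 10.7
tool_pos: [0.4329, -0.3755, 0.1166]
tool_rot: [-2.308, -2.131, 0.0]
wrist_force: [0.2, -0.0, -1.2]
opening: 0.0374
finger_force: 50.0
```

>>> {"name": "jog_arm", "arguments": {"offset": [[0, 0, 0.005], [0, 0, 0.015], [0, 0, 0.02], [0, 0, 0.025], [0, 0, 0.025], [0, 0, 0.025], [0, 0, 0.025], [0, 0, 0]], "turn": [[0, 0, 0], [0, 0, 0], [0, 0, 0], [0, 0, 0], [0, 0, 0], [0, 0, 0], [0, 0, 0], [0, 0, 0]], "claw": [0.3, 0.3, 0.3, 0.3, 0.3, 0.3, 0.3, 0.3]}}

```text
clock: 11.37
tool_pos: [0.4338, -0.3766, 0.2612]
tool_rot: [2.304, 2.127, 0.001]
wrist_force: [0.3, 0.2, 0.6]
opening: 0.0378
finger_force: 50.2
```

Run:
```python
from h import *; import cv2
o=st()
im=robot.read_camera('wrist')[...,::-1].copy(); cv2.imwrite('pics/w9.png',im)
sc=robot.read_camera('scene')[...,::-1].copy(); cv2.imwrite('pics/s9.png',sc)
tp=robot.read_camera('top')[...,::-1].copy(); cv2.imwrite('pics/t9.png',tp)
dz=o['tool_pos'][2]-.1166
P=[(.432,-.375,.036+dz+h) for h in(0,.05,.099)]
print('wrist',wproj(P,o).ravel()); print('scene',proj('scene',P).ravel())
a=proj('scene',P)
g=cv2.cvtColor(sc,cv2.COLOR_BGR2HSV)
for y in range(int(a[2,1])-30,int(a[0,1])+12,4): print(y,' '.join('%02d/%03d/%03d'%tuple(g[y,x]) for x in range(int(a[0,0])-8,int(a[0,0])+10,2)))
```

```text
t 11.3667 pos [ 0.4338 -0.3766  0.2612] yang -4.58292466291719 z [ 0.0046 -0.0041 -1.    ] F [0.2944 0.2401 0.5651] op 0.03775642036830303 50.195578364655375 q [ 0.5324  0.6667  0.2562  1.4179 -0.1793  1.0736  0.7407]
wrist [318.0082 192.69   317.6484 215.4044 317.1204 250.2378]
scene [384.676  243.4123 386.4938 223.1793 388.4038 201.9206]
171 90/012/041 107/050/036 15/024/042 15/115/080 14/093/063 00/020/038 120/021/037 113/028/036 13/076/054
175 75/030/034 80/022/035 90/022/035 108/034/037 99/053/034 110/021/037 105/041/037 03/048/048 16/164/171
179 110/022/035 14/096/061 16/166/155 15/126/079 75/015/035 100/022/035 00/012/041 15/136/103 16/172/193
183 110/020/038 12/095/059 16/153/132 13/086/062 103/047/038 09/051/050 17/128/120 17/135/134 16/135/134
187 105/042/036 105/028/037 96/036/035 128/026/039 114/035/036 17/115/089 17/138/139 17/135/144 17/135/145
191 114/034/037 110/021/036 114/034/037 113/023/044 23/016/064 17/120/115 17/136/143 17/137/147 17/133/149
195 114/034/037 107/048/037 98/023/045 75/005/095 50/007/109 16/106/115 17/136/142 17/136/143 17/137/140
199 108/034/037 1
[... 728 characters left out ...]
3/219 15/139/208 15/088/218 23/014/245 24/020/175 26/007/248 30/005/251 30/004/251
231 15/152/218 15/134/217 15/099/221 23/013/247 26/007/248 25/012/229 24/005/251 24/005/252 24/005/252
235 16/146/219 15/117/214 20/024/242 23/009/247 23/018/229 24/017/225 25/006/251 24/005/252 24/005/252
239 15/127/211 19/052/230 26/008/250 25/006/251 25/013/230 25/012/239 25/006/251 25/006/251 24/005/251
243 15/111/227 21/014/247 25/006/250 25/006/251 23/013/234 26/007/248 25/006/251 24/005/251 26/007/250
247 15/156/225 15/155/225 15/115/230 18/035/243 23/008/250 30/005/251 24/005/251 24/005/251 21/022/232
251 15/156/229 15/156/225 15/157/226 15/156/225 15/149/226 15/100/233 21/021/247 24/010/246 16/093/204
```

Run:
```python
from h import *; import cv2
p=[.5288,.1375,-.0893]
M=place(p,(0,-.055,.13)); 
for n,f in(('top','t9'),('scene','s9')):
    im=cv2.imread(f'pics/{f}.png').astype(int); m=proj(n,M)[0]; u,v=np.round(m).astype(int); print(n,m,'+17mm',proj(n,place(p,[(0,-.072,.13),(0,-.038,.13)])).ravel())
    print('cols',range(u-11,u+12))
    for y in range(v-10,v+11): print(y,' '.join('%3d'%im[y,x,1] for x in range(u-11,u+12)))
im=cv2.imread('pics/w9.png').astype(int)
print('wrist')
for y in range(180,252,6): print(y,' '.join('%3d'%im[y,x,0] for x in range(300,340,2)))
```

```text
top [241.9341 194.4734] +17mm [249.4949 195.2202 234.3802 193.7274]
cols range(231, 254)
184 189 192 195 199 199 201 200 199 201 202 200 202 202 202 203 206 204 205 207 206 206 205 208
185 168 174 182 184 186 184 184 187 192 190 197 199 201 201 200 204 203 204 206 204 205 204 206
186 150 153 157 162 159 160 160 164 171 171 173 181 185 182 185 188 186 193 191 196 199 201 204
187 157 155 155 156 150 152 147 151 151 150 151 156 151 151 153 160 160 162 168 173 182 185 185
188 169 168 165 166 163 161 159 162 158 155 151 145 136 137 142 149 146 145 149 146 153 158 157
189 176 174 175 177 175 172 171 169 172 168 163 152 138 148 159 158 157 155 156 154 153 149 148
190 181 183 178 182 179 177 176 178 180 177 172 161 152 164 172 170 173 170 169 167 163 163 161
191 184 185 187 184 182 183 182 184 186 182 175 164 165 174 179 180 178 178 177 178 176 174 173
192 186 186 187 184 182 183 181 185 186 184 176 168 168 180 181 179 178 179 177 178 179 179 177
193 187 190 190 184 180 174 174 176 177 173 170 159 166 178 177 176 177 177 177 182 180 176 177
194 187 186 186 183 180 174 172 170 171 171 162 156
[... 3425 characters left out ...]
  76  76  75  73  73  76  74
204  53  44  43  41  41  41  41  76  57  75  84  94  77  76  77  75  74  72  75  74
210  42  43  42  42  42  42  42  43  45  51  88  97  54  44  74  75  74  74  75  75
216  42  43  43  41  44  41  43  44  44  63  92 100  73  44  45  44  50  73  76  75
222  40  39  38  38  37  37  38  40  39  76  98 107  87  38  41  39  38  42  42  44
228  41  42  43  42  42  42  40  40  45  77  80  80  77  42  39  41  41  66  71  71
234  79  80  88  91  91  86  87  79  79  80  81  81  80  73  75  88  90  87  83  74
240  95  99 106  90  58  52  53  54  56  54  55  55  55  53  55  56  53  56  76  75
246  52  53  55  56  58  60  62  65  65  64  64  64  65  66  66  66  67  68  66  66
```

>>> {"name": "jog_arm", "arguments": {"offset": [[0.03, 0, 0.013], [0.03, 0, 0.013], [0.03, 0, 0.013], [0, 0.038, 0], [0, 0.038, 0], [0, 0.038, 0], [0, 0.038, 0], [0, 0.038, 0]], "turn": [[0, 0, 0], [0, 0, 0], [0, 0, 0], [0, 0, 0], [0, 0, 0], [0, 0, 0], [0, 0, 0], [0, 0, 0]], "claw": [0.3, 0.3, 0.3, 0.3, 0.3, 0.3, 0.3, 0.3]}}

```text
clock: 12.18
tool_pos: [0.5223, -0.1836, 0.2946]
tool_rot: [-2.307, -2.13, 0.001]
wrist_force: [2.3, 0.5, -0.8]
opening: 0.0376
finger_force: 50.4
```

>>> {"name": "jog_arm", "arguments": {"offset": [[0, 0.038, 0], [0, 0.038, 0], [0, 0.038, 0], [0, 0.038, 0], [0, 0.038, 0], [0, 0.038, 0], [0, 0.03, 0], [0, 0.01, 0]], "turn": [[0, 0, 0], [0, 0, 0], [0, 0, 0], [0, 0, 0], [0, 0, 0], [0, 0, 0], [0, 0, 0], [0, 0, 0]], "claw": [0.3, 0.3, 0.3, 0.3, 0.3, 0.3, 0.3, 0.3]}}

```text
clock: 12.85
tool_pos: [0.5222, 0.0874, 0.2944]
tool_rot: [-2.301, -2.135, 0.001]
wrist_force: [-1.3, 0.8, -1.4]
opening: 0.0375
finger_force: 50.4
```

>>> {"name": "jog_arm", "arguments": {"offset": [[0, 0, -0.02], [0, 0, -0.02], [0, 0, -0.015], [0, 0, 0], [0, 0, 0], [0, 0, 0], [0, 0, 0], [0, 0, 0]], "turn": [[0, 0, 0], [0, 0, 0], [0, 0, 0], [0, 0, 0], [0, 0, 0], [0, 0, 0], [0, 0, 0], [0, 0, 0]], "claw": [0.3, 0.3, 0.3, 0.3, 0.3, 0.3, 0.3, 0.3]}}

```text
clock: 13.52
tool_pos: [0.5232, 0.0825, 0.2412]
tool_rot: [2.308, 2.131, 0.001]
wrist_force: [0.9, 0.7, -1.4]
opening: 0.0374
finger_force: 50.4
```

```bash
cat > v.py <<'E'
from h import *; import cv2,sys
o=st(); n=sys.argv[1]
im=robot.read_camera('wrist')[...,::-1].copy(); cv2.imwrite(f'pics/w{n}.png',im)
sc=robot.read_camera('scene')[...,::-1].copy(); cv2.imwrite(f'pics/s{n}.png',sc)
T=o['tool_pos']; P=T+np.array([(.001,.001,-.0806+h) for h in(0,.02,.05,.08)])
M=np.array([(.525,.0827,.13)])
print('awl w',wproj(P,o).ravel(),'mark w',wproj(M,o).ravel(),'ends',wproj(place([.5298,.1375,-.0893],[(0,-.072,.13),(0,-.038,.13)]),o).ravel())
print('awl s',proj('scene',P).ravel(),'mark s',proj('scene',M).ravel())
w=im.astype(int); m=wproj(M,o)[0].round().astype(int)
for y in range(m[1]-20,m[1]+44,2): print(y,' '.join('%3d'%w[y,x,1] for x in range(m[0]-22,m[0]+24,2)))
a=proj('scene',P)[0].round().astype(int)
s=sc.astype(int); print('scene cols from',a[0]-9)
for y in range(a[1]-30,a[1]+14,2): print(y,' '.join('%3d'%s[y,x,1] for x in range(a[0]-9,a[0]+12)))
E
python3 v.py 10
```

```text
t 13.5167 pos [0.5232 0.0825 0.2412] yang -4.578535277969209 z [ 0.0009  0.0003 -1.    ] F [ 0.898   0.6734 -1.3977] op 0.03737036864182854 50.40750847198069 q [-0.3752  0.6217  0.294   1.6115 -0.2109  0.9389 -0.0881]
awl w [321.8342 193.4506 321.9086 201.3979 322.0451 216.0331 322.2229 235.2053] mark w [322.6781 184.1043] ends [322.3503 201.628  322.7789 165.9764]
awl s [286.3717 156.2184 285.9262 149.8896 285.2418 140.1664 284.5372 130.1563] mark s [287.4244 165.6926]
164 113 105 113 134 152 162 172 182 191 196 200 202 201 196 203 199 194 195 187 178 165 153 182
166 113 106 114 135 153 163 173 183 190 196 200 202 201 196 203 199 193 196 188 177 164 152 198
168 112 106 113 135 152 163 173 183 191 196 200 199 196 195 203 199 194 196 186 177 165 150 210
170 110 105 114 135 153 163 172 183 191 196 201 185 163 195 203 199 193 195 186 177 165 148 210
172 109 105 114 135 154 164 174 184 192 196 202 185 160 195 203 199 193 196 185 177 164 148 210
174 110 103 115 136 154 165 175 185 192 197 201 142 159 196 203 198 192 196 186 178 162 149 211
176 109 104 115 138 154 165 175 184 192 197 202 1
[... 3702 characters left out ...]
 160 160 162 161 161 158 155 143 136 145 156 159 161 161 160 158 159 159 161 160 158
156 165 163 162 159 161 163 161 151 139 142 152 156 158 159 161 162 160 158 157 158 159
158 199 191 186 174 161 156 157 160 160 161 160 159 157 155 157 159 162 162 162 160 154
160 209 214 215 210 198 185 176 165 158 159 159 160 160 161 160 158 158 158 160 159 161
162 205 213 219 221 224 223 220 209 192 172 154 149 150 154 157 157 157 156 156 156 156
164 183 194 204 215 219 224 223 216 206 206 195 174 155 145 148 154 155 155 156 154 152
166 158 171 182 193 201 211 218 218 207 195 191 191 192 180 158 144 140 146 149 154 155
168 129 142 156 168 178 188 195 202 210 218 220 217 208 207 205 192 170 148 141 142 149
```

Run:
```python
import cv2,numpy as np
w=cv2.imread('pics/w10.png'); s=cv2.cvtColor(w,cv2.COLOR_BGR2HSV).astype(int); w=w.astype(int)
print('    ',' '.join('%7d'%x for x in range(316,330)))
for y in range(164,214): print(y,' '.join('%3d/%3d'%(s[y,x,1],s[y,x,2]) for x in range(316,330)))
```

```text
316     317     318     319     320     321     322     323     324     325     326     327     328     329
164 124/234 123/237 122/238 122/240 121/242 120/243 120/243 120/244 118/244 119/244 121/241 121/240 119/243 118/244
165 123/234 122/237 122/238 123/241 120/242 118/243 118/244 118/244 118/244 119/243 122/241 121/240 119/243 119/245
166 123/235 124/237 123/239 122/241 120/242 118/243 118/243 118/244 118/244 120/243 121/241 121/240 119/243 119/245
167 124/235 123/238 121/240 121/241 120/242 118/243 117/244 118/244 118/244 119/243 122/241 121/240 119/243 119/245
168 124/235 123/238 121/240 120/241 119/242 118/243 118/244 117/242 118/240 119/240 122/241 122/240 118/243 119/245
169 125/235 124/238 121/240 120/241 119/242 119/243 118/244 113/230 103/205 115/223 122/241 122/241 118/244 118/244
170 125/235 123/238 122/239 120/241 118/242 119/243 117/244 114/229  88/176 110/204 121/241 121/240 119/243 119/245
171 125/235 123/238 122/239 121/241 119/243 119/244 118/244 114/230  85/171 108/201 122/241 122/241 118/243 119/245
172 123/236 122/238 121/239 120/241 120/243 119/244 118/244 114/
[... 4107 characters left out ...]
/237
208 128/137 128/140 120/132  86/115  51/104  52/108  48/111 115/212 119/236 121/240 122/236 123/234 125/232 123/237
209 128/138 128/137 118/130  85/114  53/105  51/110  50/112 100/145 121/162 129/164 128/160 130/169 127/230 124/237
210 127/137 127/137 120/130  85/114  51/105  51/111  50/113  84/122 117/129 127/130 126/127 128/132 130/176 132/186
211 128/136 128/136 115/126  80/112  52/107  48/111  47/114  83/123 115/129 129/130 126/127 128/126 129/125 128/128
212 128/137 128/137 110/121  73/109  50/107  48/111  47/114  77/123 111/129 128/129 126/127 129/125 127/124 128/128
213 130/137 127/137 107/122  71/111  48/106  49/110  47/113  64/120 108/128 128/129 130/126 128/126 129/125 129/127
```

>>> {"name": "jog_arm", "arguments": {"offset": [[0.0026, -0.0012, -0.006], [0, 0, -0.006], [0, 0, -0.005], [0, 0, -0.005], [0, 0, -0.003], [0, 0, 0], [0, 0, 0], [0, 0, 0]], "turn": [[0, 0, 0], [0, 0, 0], [0, 0, 0], [0, 0, 0], [0, 0, 0], [0, 0, 0], [0, 0, 0], [0, 0, 0]], "claw": [0.3, 0.3, 0.3, 0.3, 0.3, 0.3, 0.3, 0.3]}}

```text
clock: 14.28
tool_pos: [0.5256, 0.0813, 0.2157]
tool_rot: [2.308, 2.131, 0.0]
wrist_force: [0.1, -0.9, -0.7]
opening: 0.0376
finger_force: 50.4
```

Run:
```python
from h import *; import cv2
o=st(); im=robot.read_camera('wrist')[...,::-1].copy(); cv2.imwrite('pics/w11.png',im)
T=o['tool_pos']; print('tip',wproj(T+np.array([.001,.001,-.0806]),o),'mark',wproj([(.525,.0827,.13)],o))
s=cv2.cvtColor(im,cv2.COLOR_BGR2HSV).astype(int)
print('    ',' '.join('%7d'%x for x in range(312,332)))
for y in range(160,206): print(y,' '.join('%3d/%3d'%(s[y,x,1],s[y,x,2]) for x in range(312,332)))
```

```text
t 14.2833 pos [0.5256 0.0813 0.2157] yang -4.574519268032127 z [ 0.0002  0.     -1.    ] F [ 0.1411 -0.9297 -0.6892] op 0.03763902471994613 50.416038651019335 q [-0.3648  0.6556  0.2819  1.6436 -0.223   0.8739 -0.0744]
tip [[321.9026 193.4259]] mark [[319.8968 191.2941]]
         312     313     314     315     316     317     318     319     320     321     322     323     324     325     326     327     328     329     330     331
160 124/230 123/232 123/234 123/237 122/238 120/240 122/241 121/242 120/243 119/242 117/242 121/241 122/238 122/239 120/242 117/244 120/243 120/241 122/239 122/238
161 124/230 124/233 124/235 123/237 121/238 121/240 122/241 121/242 121/243 120/243 119/243 121/241 123/239 122/239 120/242 118/244 120/243 121/241 122/239 122/238
162 124/230 124/233 124/235 123/237 121/238 121/240 122/241 121/242 120/242 119/242 119/243 122/241 123/239 121/239 121/242 118/244 119/243 121/241 122/239 122/238
163 125/230 124/233 125/235 123/237 122/239 121/240 122/241 121/242 120/242 120/243 119/242 122/241 123/238 123/239 120/242 119/245 119/242 120/241 121/239 122/238
164 125
[... 6180 characters left out ...]
/242 120/242 122/241 121/240 122/238 122/238
202 128/134 129/219 122/239 122/240 122/242 121/242 120/243 119/205  78/124  64/111  82/140 123/228 122/238 122/238 122/239 122/239 121/240 122/239 122/238 123/237
203 126/134 130/219 123/239 122/241 122/242 121/243 120/243 119/205  80/125  55/106  53/115 122/228 122/236 124/235 124/234 122/235 121/239 122/239 122/238 122/238
204 128/220 125/233 122/239 122/240 121/242 121/243 120/243 120/200  66/109  53/106  51/111 122/227 123/235 124/233 124/233 124/235 121/238 122/239 122/238 122/237
205 123/234 122/237 122/239 121/240 121/242 121/242 120/243 119/197  56/101  53/105  49/110 122/227 124/235 124/233 125/233 125/235 121/238 121/239 122/237 123/237
```

>>> {"name": "jog_arm", "arguments": {"offset": [[0, 0, -0.001], [0, 0, -0.001], [0, 0, -0.001], [0, 0, -0.001], [0, 0, 0], [0, 0, 0], [0, 0, 0], [0, 0, 0]], "turn": [[0, 0, 0], [0, 0, 0], [0, 0, 0], [0, 0, 0], [0, 0, 0], [0, 0, 0], [0, 0, 0], [0, 0, 0]], "claw": [0.3, 0.3, 0.3, 0.3, 0.3, 0.3, 0.3, 0.3]}}

```text
clock: 15.0
tool_pos: [0.5256, 0.0813, 0.2116]
tool_rot: [-2.308, -2.131, 0.0]
wrist_force: [0.0, 0.2, -1.5]
opening: 0.0375
finger_force: 50.4
```

>>> {"name": "jog_arm", "arguments": {"offset": [[0, 0, -0.001], [0, 0, 0], [0, 0, 0], [0, 0, -0.001], [0, 0, 0], [0, 0, 0], [0, 0, 0], [0, 0, 0]], "turn": [[0, 0, 0], [0, 0, 0], [0, 0, 0], [0, 0, 0], [0, 0, 0], [0, 0, 0], [0, 0, 0], [0, 0, 0]], "claw": [0.3, 0.3, 0.3, 0.3, 0.3, 0.3, 0.3, 0.3]}}

```text
clock: 15.67
tool_pos: [0.5262, 0.0814, 0.2106]
tool_rot: [2.308, 2.13, 0.003]
wrist_force: [-1.7, 0.4, 18.1]
opening: 0.0377
finger_force: 51.6
```

>>> {"name": "jog_arm", "arguments": {"offset": [[0, 0, 0.0004], [0, 0, 0.0003], [0, 0, 0], [0, 0, 0], [0, 0, 0], [0, 0, 0], [0, 0, 0], [0, 0, 0]], "turn": [[0, 0, 0], [0, 0, 0], [0, 0, 0], [0, 0, 0], [0, 0, 0], [0, 0, 0], [0, 0, 0], [0, 0, 0]], "claw": [0.3, 0.3, 0.3, 0.3, 0.3, 0.3, 0.3, 0.3]}}

```text
clock: 16.33
tool_pos: [0.5259, 0.0814, 0.2108]
tool_rot: [2.308, 2.131, 0.002]
wrist_force: [-1.0, -0.2, 10.8]
opening: 0.0374
finger_force: 51.1
```

>>> {"name": "jog_arm", "arguments": {"offset": [[0, 0, 0.0004], [0, 0, 0], [0, 0, 0], [0, 0, 0], [0, 0, 0], [0, 0, 0], [0, 0, 0], [0, 0, 0]], "turn": [[0, 0, 0], [0, 0, 0], [0, 0, 0], [0, 0, 0], [0, 0, 0], [0, 0, 0], [0, 0, 0], [0, 0, 0]], "claw": [0.3, 0.3, 0.3, 0.3, 0.3, 0.3, 0.3, 0.3]}}

```text
clock: 17.0
tool_pos: [0.5258, 0.0813, 0.211]
tool_rot: [2.308, 2.131, 0.001]
wrist_force: [-1.5, 0.4, 8.0]
opening: 0.0375
finger_force: 50.9
```

Run:
```python
from h import *; import cv2
o=st(); im=robot.read_camera('wrist')[...,::-1].copy(); cv2.imwrite('pics/w12.png',im)
s=cv2.cvtColor(im,cv2.COLOR_BGR2HSV).astype(int)
print('    ',' '.join('%7d'%x for x in range(314,330)))
for y in range(174,214): print(y,' '.join('%3d/%3d'%(s[y,x,1],s[y,x,2]) for x in range(314,330)))
for i in range(3): robot.read_camera('top'); print(robot.observe()['wrist_force'])
```

```text
t 17.0 pos [0.5258 0.0813 0.211 ] yang -4.5781680896754455 z [ 0.0007  0.0002 -1.    ] F [-1.4977  0.3905  8.0194] op 0.037500479648735444 50.874265395104885 q [-0.3633  0.6614  0.2795  1.6509 -0.2256  0.8604 -0.0721]
         314     315     316     317     318     319     320     321     322     323     324     325     326     327     328     329
174 124/237 122/238 120/240 120/241 118/242 118/242 120/243 120/243 119/242 121/240 122/238 120/240 120/243 120/243 121/242 121/240
175 123/237 122/238 120/240 119/242 119/242 118/242 118/242 118/242 121/242 121/240 122/238 122/240 120/243 119/243 121/242 122/240
176 124/237 122/239 121/240 120/241 119/242 119/243 118/234 111/212 117/227 121/237 122/239 120/240 119/242 120/244 120/242 122/241
177 123/237 122/239 120/240 120/242 118/242 118/242 116/228  86/170  97/184 120/233 122/239 120/240 120/243 120/243 120/242 121/240
178 122/237 122/239 120/240 119/241 118/242 119/243 116/226  68/153  73/153 120/231 122/239 120/240 120/243 119/243 120/242 121/240
179 124/237 121/239 121/240 120/242 120/243 120/243 116/226  68/153  72/152 120/231 122/2
[... 3905 characters left out ...]
4 107/121  80/109  54/104  50/107  50/112 103/138 124/152 129/200 124/232 124/235 122/239 122/238
210 128/134 129/134 127/135 127/133 104/120  75/109  53/105  50/108  50/112  89/117 116/123 130/188 125/232 124/235 121/239 121/238
211 129/134 127/135 128/135 126/134 102/118  67/106  53/106  49/110  51/114  83/117 113/122 129/188 124/232 124/235 121/239 122/238
212 128/134 128/134 129/134 129/134  92/114  61/104  51/106  51/110  47/113  82/118 113/122 130/189 125/232 124/236 122/239 127/228
213 127/135 128/134 128/134 128/134  94/114  61/105  51/106  49/110  45/113  78/118 111/122 131/183 126/228 125/231 124/235 131/170
[0.4399 0.1098 7.2405]
[-1.378  -0.1838  6.9461]
[-0.1299 -0.2167  7.0187]
```

```bash
python3 -c "
from rig import robot
print(robot.finish_job())"
```

```text
the job is handed in; nothing more can be done
None
```

I turned the wheel to the notch that brings the near cross up and let go of the crank. I handed the job in with the bradawl upright, held on the cross and pressed at about 7 N. No verdict came back. Pressing peaked at a measured 18 N for a moment before I eased it off, and the last wrist picture shows the point about 1 mm from the cross centre.

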